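# Hold a spring clip open round the edge of the price card

## Robot

A 6-joint arm with a two-finger parallel gripper is mounted at the origin on a cart in front of the work surface, level with it; the furniture and walls round the work are solid. World frame = base frame: x ahead of the robot, y to its left, z up, the work surface at z = 0. Lengths are in mm, angles in rad, forces in N, time in s.
With the tool pointing down it reaches from about 300 to 775 mm from the base axis. Payload 14.6 kg.
Tool frame: the origin (TCP) lies midway between the tips of the shut fingers; the grasp point (between the pads) lies 19 mm behind it; z points along the fingers, y is the line along which they close (so a half turn about z gives the same grasp; the last joint's range is limited). The gripper opens to 94 mm and grips with 3 to 60 N. Pads are 16 mm wide; open, the fingers measure 119 mm over their backs; the gripper's body (75 mm by 177 mm) begins 78 mm behind the grasp point.
Start: joints at [-0.067, 0.3, 1.521, -0, 1.321, -0.067], TCP at [549.99, -0.002, 205.446] pointing down, gripper open.
Joint ranges: [-3.03, 3.03], [-0.79, 2.21], [0.23, 2.52], [-1.04, 4.18], [0, 3.07], [-2.55, 2.55]. Speed limits (rad/s): [2.22, 2.22, 2.57, 3.14, 3.14, 3.14].

## Interface

Orientations are given as a rotation vector (axis times angle).
In Python, from plant import env gives the robot as it stands.
- The arm moves only by the tool step_arm, never from a script. Its argument "targets" is one flat list of numbers, 4 for each row, row after row: the shift along the tool's x, y, z in m, then the turn about the tool's z in degrees. A call has 1 to 5 rows; each row shifts and turns the commanded pose from where the row before left it, along the tool's axes as they then stand; what a row does not reach is not made up. A row lasts 1/12 s, in which the tool goes at most 41.7 mm and 7.16 degrees, less where a joint would pass 70% of its speed; a pose out of reach is approached as far as the arm can. A call with a gripper value outside its range is refused whole. "hand" is the finger opening in m, from 0 to 0.094, set as the call begins (left out, the last holds). The fingers move at their own pace and stop on an object; "force" is the grip in N (left out, the last holds). Time passes only in rows, so rows that do not move let the fingers close. It gives the time, the measured TCP pose, the force, the opening and the grip force at its end, in the units of the state.
- env.read_state(): the state, without advancing time (a new reading comes with each control period).
- env.snapshot(name): name is "scene" or "side" or "wrist"; returns a dict with "img" (400x640x3 uint8, red, green, blue), "z_map" (400x640 float32, mm along the optical axis (not along the pixel's ray), 0 where there is no reading), "K" (3x3 intrinsics, pixels), "k1" (the pictures are not rectified: a ray, as slopes to the right and down, at radius r is drawn at 1 + k1 r^2 times it, then the intrinsics apply), "position" and "orientation" of the camera in the world. Camera axes: x right, y down, z forward; pixel columns grow to the right and rows downward; lengths in mm; the calibration is good to about 2 mm. A picture is of the moment at which its call begins.
- env.hand_in(): hands the job in; it is judged then, once.
Trained networks look in a picture, given as the dict that the camera call returned (one of the last four; its "shot" number tells which), for a name from the list of things; names that differ only in an ending like _2 or _b are one class to them, and where a whole thing is asked for, a point or a joint stands for the part that bears it (a point fixed in the world has none). Each returns a list of dicts, best first, with "score" (0 to 1); they miss things now and then, are a little off and sometimes report something else, mostly with a low value. They report only what shows in the picture. A call takes as long as a camera call. They do not tell look-alikes from the thing itself.
- env.recognise(picture, query): "pixel" ([column, row] in pixels, amid what is visible of it).
- env.silhouettes(picture, query): "pixels" (400x640 bool, what is visible of it) and "pixel" ([column, row] in pixels, amid what is visible of it).
The state is a dict: "time": time; "q": joint angles; "joint_velocities": joint speeds; "joint_torque": joint torques, N m; "position": TCP position; "orientation": TCP orientation; "wrist_force": force on the tool from outside, world axes, zero at the start; "moment": the same for the moment, N m; "grip_width": opening from 0.0 (shut) to 1.0 (fully open); "finger_force": force on a finger pad.
Only numpy, scipy, OpenCV 4.12 (cv2) and the standard library are available. Lean on these libraries where they do the work, as an engineer would, in place of code of your own. Each camera call takes 0.05 s, during which the arm holds its last target. There are 200 camera calls.

## Task

A clip is to go on the price card, and it must wait open until a colleague has tucked a slip behind it. Take the larger of the two wooden spring clips out of the parts tray by squeezing its handles until the jaws gape wide, and bring it level to the upright edge of the price card that faces the robot, so that at about half the card's height the edge stands about half-way down between the open jaws, without touching either. Do not bump the card hard, leave the small clip where it is, and finish there, still holding the clip squeezed open.

Things in the scene. Friction and masses are not known exactly. Their poses are not given: they have to be found in the camera images.
- clip_mid (a point): Pivot of the larger wooden spring clip (like a big clothes peg), lying on its side in the tray, half-way up (15 mm above its underside). Frame fixed to the left half: clip shut, x points along the middle line to the jaw tips, 50 mm off; the handles run 50 mm the other way; z up the pivot axis, y to the left half. Opened, the middle line is turned from x by minus half the joint value about z
- clip_jaw (a joint): Opening angle between the two halves of the larger clip, rad: 0 shut, 0.6 fully open; a spring pulls it shut
- clip_tip_left (a point): Inner face of the left jaw's tip of the larger clip, half-way up; coincides with the other tip when shut. Each jaw is 7.5 mm thick
- clip_tip_right (a point): Inner face of the right jaw's tip of the larger clip, half-way up
- clip: The larger clip: 100 mm long, 30 mm high as it lies, 60 g. Origin on the pivot, at its underside; axes as clip_mid. Shut, the handles are about 52 mm apart over their outsides at the ends, 39 mm at 30 mm behind the pivot, a good place to pinch. Squeezed together they open the jaws, until they stop parallel, 20 mm over their outsides, the tips gaping 30 mm; this takes about 6 N there
- small_clip_mid (a point): Pivot of the small wooden spring clip (same form, 65 mm long, 22 mm high) lying in the other compartment, half-way up (11 mm above its underside); to be left alone
- tray: Low grey parts tray, fixed: 150 mm in its x, 310 mm in its y, 22 mm high, walls and floor 4 mm thick; one divider makes two compartments side by side in y. Origin at the centre of the underside. Either clip may lie in either compartment, jaws roughly to the tray's +x (within 0.35 rad)
- sign: White price card standing upright in a dark weighted foot, fixed. Card 110 mm long (its x), 3 mm thick (its y), from 18 to 168 mm above the table; foot 70 x 80 x 18 mm. Origin at the centre of the foot's underside
- sign_edge (a point): Point on the card's upright edge that faces the robot, at half the card's height (93 mm above the table), in the middle of the card's thickness. x points from the edge into the card along its plane, y is square to the card, z up
There are look-alikes about, which are no part of the job. Leave any blue or yellow look-alike of the clip alone.

How it is judged:
By the outcome, as a careful person would: the job done as asked, in the order asked, and still so for the second after the job is handed in, while the arm keeps its last pose, push and grip.
It also fails if it takes over 45 s, if anything falls off the work surface, if the arm or the gripper's body presses on something with over 40 N, if the wrist force passes 120 N, or if a joint passes its speed limit or range.

## Working session

There is one attempt and no reset: what is moved stays moved. The work goes in short steps, Python scripts to look and compute and a tool call to move; the robot and the scene stay as the last step left them, time stands still between calls to the robot, and variables do not carry over. Pictures are saved under pics/ and viewed, at most 10 in all, crops included, and the job is handed in when it is done.

Besides the shell and the picture viewer there is one more tool, called by a JSON object that holds its "method" and its "body", one argument or row to a line. step_arm: Moves the arm, as the interface text tells. Its arguments: {"type":"object","properties":{"targets":{"type":"array","items":{"type":"number"}},"hand":{"type":"number"},"force":{"type":"number"}},"required":["targets"]}

```bash
mkdir -p pics; cat > h.py <<'E'
import numpy as np, cv2
from scipy.spatial.transform import Rotation as R
from plant import env
def rot(o):
    o=np.array(o,float)
    return o if o.shape==(3,3) else (R.from_rotvec(o).as_matrix() if o.size==3 else R.from_quat(o).as_matrix())
def pts(s,mask):
    v,u=np.nonzero(mask&(s["z_map"]>0)); z=s["z_map"][v,u]; K=s["K"]
    n=cv2.undistortPoints(np.c_[u,v].astype(np.float64)[:,None],np.array(K,float),np.array([s["k1"],0,0,0.]))[:,0]
    return (np.c_[n,np.ones(len(n))]*z[:,None])@rot(s["orientation"]).T+np.array(s["position"]), np.c_[u,v]
def save(s,n,crop=None):
    im=s["img"][:,:,::-1]
    if crop: im=im[crop[1]:crop[3],crop[0]:crop[2]]; im=cv2.resize(im,None,fx=2,fy=2,interpolation=cv2.INTER_CUBIC)
    cv2.imwrite(f"pics/{n}.png",im)
E
python3 - <<'E'
from h import *
for n in ["scene","side"]:
    s=env.snapshot(n); save(s,n)
    print(n,s["position"],s["orientation"],s["k1"])
    for q in ["clip","small_clip_mid","clip_mid","clip_tip_left","clip_tip_right","tray","sign","sign_edge"]:
        print(q,[(np.round(d["pixel"]),round(d["score"],2)) for d in env.recognise(s,q)][:5])
print(env.read_state())
E
```

```text
scene [  16.13939537 -524.60660439  962.14070454] [-2.30599056  0.88515701 -0.29852359] -0.04503740765971141
clip [(array([350., 218.]), 0.88), (array([239., 214.]), 0.86), (array([297., 184.]), 0.82), (array([353., 313.]), 0.56), (array([208., 177.]), 0.55)]
small_clip_mid [(array([271., 147.]), 0.5)]
clip_mid [(array([208., 178.]), 0.92), (array([236., 213.]), 0.87), (array([352., 217.]), 0.77), (array([352., 311.]), 0.73)]
clip_tip_left [(array([294., 189.]), 0.92), (array([209., 177.]), 0.91), (array([349., 314.]), 0.75), (array([350., 217.]), 0.59)]
clip_tip_right [(array([345., 318.]), 0.63), (array([240., 216.]), 0.62), (array([201., 176.]), 0.62), (array([297., 188.]), 0.56), (array([352., 215.]), 0.45)]
tray [(array([287., 166.]), 0.98)]
sign [(array([411., 233.]), 0.93)]
sign_edge [(array([411., 236.]), 0.75)]
side [ 216.79759985 1154.27711664  792.7841575 ] [-0.36071265  2.62630956 -1.4804928 ] -0.05989568936481237
clip [(array([373., 183.]), 0.78), (array([337., 298.]), 0.7), (array([302., 200.]), 0.68), (array([294., 236.]), 0.65)]
small_clip_mid [(array([257., 275.]), 0
[... 620 characters left out ...]
022101e-02,  2.99868112e-01,  1.52102125e+00, -7.00034968e-06,
        1.32071169e+00, -6.65808993e-02]), 'joint_velocities': array([-9.72285791e-04, -7.81494179e-04, -6.78875432e-04, -2.13705595e-04,
        2.18366391e-05,  7.24645356e-04]), 'joint_torque': array([-1.20609529e-03, -5.31657779e+01, -3.52915442e+01,  7.08495663e-02,
        2.13137129e-02, -5.17162505e-05]), 'position': array([ 5.49978506e+02, -4.55501912e-03,  2.05454084e+02]), 'orientation': array([-2.22146190e+00, -2.22141841e+00,  1.67048996e-05]), 'wrist_force': array([ 0.27866465, -0.39053694, -0.14591777]), 'moment': array([ 0.0078024 ,  0.00108723, -0.00717208]), 'finger_force': 0.0, 'grip_width': 0.9987001120428879}
```

View pics/scene.png

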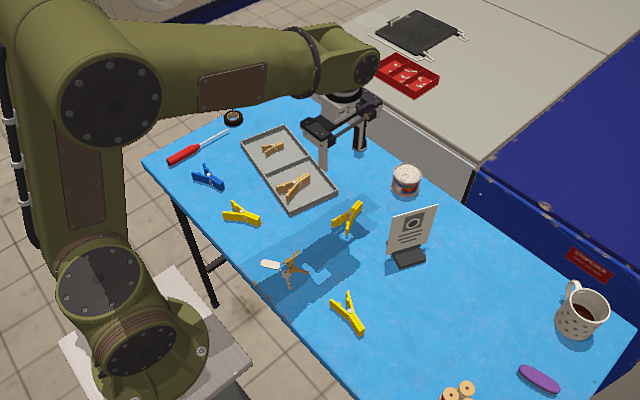

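View pics/side.png

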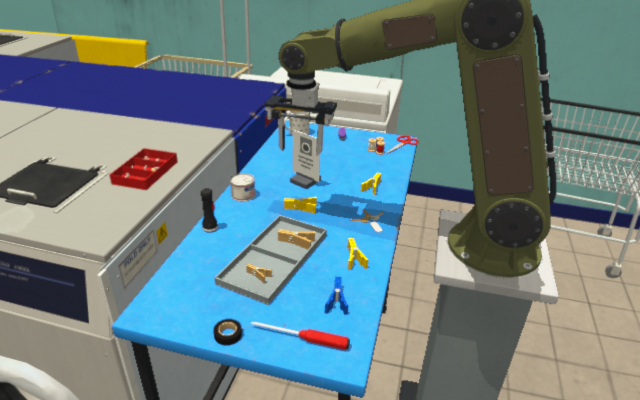

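Scene view: tray with the larger wooden clip at about (293,186) and the small one at (273,148); the card stands at (411,233), and a wooden decoy lies outside the tray at (290,265). The side view agrees, with the large clip at (296,238), the small one at (259,272) and the card at (307,158).

```bash
python3 - <<'E'
from h import *
near={"scene":(293,186),"side":(296,238)}; 
for n in ["scene","side"]:
    s=env.snapshot(n)
    for q in ["clip","sign","tray"]:
        ds=env.silhouettes(s,q)
        if q=="clip": ds=[min(ds,key=lambda d:np.hypot(*(np.array(d["pixel"])-near[n])))]
        d=ds[0]; p,uv=pts(s,d["pixels"]); np.save(f"{n}_{q}.npy",p)
        print(n,q,d["pixel"],round(d["score"],2),len(p),np.percentile(p,[2,50,98],axis=0).round(1).tolist())
        if q=="sign":
            c=p[(p[:,2]>40)]; m=np.median(c,0); dd=c[np.linalg.norm(c-m,axis=1)<120]
            w,V=np.linalg.eigh(np.cov(dd[:,:2].T)); a=V[:,1]; t=(dd[:,:2]-dd[:,:2].mean(0))@a
            print("dir",a,"ctr",dd[:,:2].mean(0),"ends",np.percentile(t,[1,99]),"off std",w**.5)
        else:
            if q=="clip": c=p[p[:,2]>22]
            else: c=p
            r=cv2.minAreaRect(c[:,:2].astype(np.float32)); print("rect",r,"ztop",np.percentile(c[:,2],[50,90]))
E
```

```text
scene clip [294.3, 187.8] 0.72 429 [[473.4, 114.3, 6.0], [509.2, 131.6, 27.2], [565.2, 156.4, 37.4]]
rect ((515.8710327148438, 142.95997619628906), (97.26718139648438, 49.381099700927734), 11.092558860778809) ztop [32.82992601 36.23436906]
scene sign [409.9, 232.7] 0.88 2033 [[538.8, -237.1, 7.5], [581.6, -202.9, 75.6], [632.5, -177.9, 166.4]]
dir [-0.92068876  0.39029759] ctr [ 584.74724299 -198.19396179] ends [-53.24198661  51.70739551] off std [ 1.01268603 31.17163572]
scene tray [289.7, 167.3] 0.66 4067 [[460.4, 55.8, 0.5], [556.5, 207.7, 5.6], [645.2, 368.4, 23.7]]
rect ((555.7977294921875, 196.46022033691406), (396.79876708984375, 162.1157989501953), 78.5169677734375) ztop [ 5.59341795 20.00202318]
side clip [301.1, 201.0] 0.57 425 [[508.8, -64.0, 1.0], [548.9, -25.3, 21.5], [602.4, -17.5, 32.9]]
rect ((558.504150390625, -35.242374420166016), (94.4214859008789, 50.15524673461914), 10.678648948669434) ztop [28.70772587 32.24823353]
side sign [305.7, 161.5] 0.6 1294 [[539.9, -219.4, 7.0], [588.6, -194.3, 78.4], [634.4, -155.6, 165.6]]
dir [-0.91614997  0.40083567] ctr [ 588.46062205 -198.10570843] ends [-51.44799633  54.62614682] off std [ 2.52354806 29.94816083]
side tray [269.2, 261.0] 0.84 4663 [[463.3, 55.6, 0.0], [563.9, 236.8, 5.6], [649.8, 374.0, 24.0]]
rect ((560.6205444335938, 194.87429809570312), (350.01507568359375, 173.41224670410156), 78.49083709716797) ztop [ 5.62293082 20.41870701]
```

```bash
python3 - <<'E'
from h import *
s=env.snapshot("wrist"); st=env.read_state(); T=rot(st["orientation"])
print("cam in tool",T.T@(np.array(s["position"])-st["position"]),"axis",T.T@rot(s["orientation"]))
for n in ["scene","side"]:
    p=np.load(n+"_sign.npy"); c=p[(p[:,2]>40)&(p[:,2]<150)]
    print(n,cv2.fitLine(c[:,:2].astype(np.float32),cv2.DIST_HUBER,0,.01,.01).ravel(), [np.round(np.median(c[(abs(c[:,2]-z)<8)][np.argsort(c[(abs(c[:,2]-z)<8)][:,0])[:6],:2],axis=0),1) for z in (60,93,125)])
E
```

```text
cam in tool [ 6.77984055e+01  1.76996131e-01 -1.80116598e+02] axis [[ 3.56829689e-04 -9.71941806e-01 -2.35221170e-01]
 [ 9.99999283e-01  6.15781647e-04 -1.02743513e-03]
 [ 1.14345204e-03 -2.35220634e-01  9.71941328e-01]]
scene [ 9.2054391e-01 -3.9063913e-01  5.8490015e+02 -1.9828477e+02] [array([ 537.6, -177.7]), array([ 538.4, -178.4]), array([ 538.6, -177.3])]
side [ 9.1582555e-01 -4.0157634e-01  5.8831378e+02 -1.9772537e+02] [array([ 539.9, -176.6]), array([ 537.7, -175.3]), array([ 553.1, -183.4])]
```

{"method": "step_arm", "body": {
  "targets": [0.02,-0.006,0,7,0.02,-0.006,0,7,0.02,-0.006,0,7,0.02,-0.006,0,7,0.015,-0.003,0,7],
  "hand": 0.06,
  "force": 20
}}

```text
time: 1.77
position: [545.1, 98.5, 205.7]
orientation: [-2.79, -1.443, -0.0]
wrist_force: [0.9, 0.1, -0.0]
grip_width: 0.682
finger_force: 0.0
```

{"method": "step_arm", "body": {
  "targets": [-0.002,-0.011,0,7,-0.002,-0.011,0,7,-0.002,-0.011,0,7,-0.002,-0.011,0,7,-0.002,-0.011,0,7]
}}

```text
time: 2.18
position: [502.0, 131.6, 205.5]
orientation: [-3.096, -0.536, -0.0]
wrist_force: [0.4, 0.1, 0.4]
grip_width: 0.637
finger_force: 0.0
```

{"method": "step_arm", "body": {
  "targets": [0,0,0,7,0,0,0,0]
}}

```text
time: 2.35
position: [502.3, 131.7, 205.6]
orientation: [-3.122, -0.348, -0.0]
wrist_force: [-1.1, -0.7, 0.5]
grip_width: 0.636
finger_force: 0.0
```

```bash
python3 - <<'E'
from h import *
s=env.snapshot("wrist"); save(s,"w1"); print(env.read_state()["position"],rot(env.read_state()["orientation"])[:,0])
for q in ["clip","clip_mid","clip_tip_left","clip_tip_right","small_clip_mid"]:
    for d in env.silhouettes(s,q) if q=="clip" else env.recognise(s,q):
        u,v=np.round(d["pixel"]).astype(int); m=np.zeros((400,640),bool); m[v-1:v+2,u-1:u+2]=1
        p,_=pts(s,d["pixels"] if q=="clip" else m); print(q,d["pixel"],round(d["score"],2),np.median(p,0).round(1))
        if q=="clip":
            np.save(f"w_{u}_{v}.npy",p); c=p[p[:,2]>25]
            if len(c)>20: print(cv2.minAreaRect(c[:,:2].astype(np.float32)),np.percentile(c[:,2],[50,95]))
E
```

```text
[502.47071094 131.44055848 205.57837503] [9.73849749e-01 2.27192852e-01 2.73182726e-04]
clip [286.1, 280.8] 0.88 [368.9 142.1  26.5]
((439.83807373046875, 162.01077270507812), (163.86941528320312, 70.95947265625), 14.008965492248535) [30.72023407 32.75003302]
clip [317.5, 163.2] 0.87 [522.5 139.1  34.7]
((521.9060668945312, 140.25830078125), (94.30860900878906, 49.81632614135742), 1.6129417419433594) [34.77094485 36.47771325]
clip [139.9, 245.7] 0.83 [377.5 323.   23.2]
((374.6924743652344, 320.7560119628906), (96.94273376464844, 17.188255310058594), 89.10469818115234) [30.61088649 32.41394378]
clip [466.6, 167.2] 0.71 [553.5 -24.1  28.4]
((559.6231079101562, -32.6724853515625), (94.64309692382812, 50.444732666015625), 10.606501579284668) [30.50143122 32.31847216]
clip_mid [287.4, 274.6] 0.83 [372.4 140.7  14.3]
clip_mid [315.9, 166.7] 0.59 [520.4 135.7  36.8]
clip_mid [141.1, 246.5] 0.56 [376.1 323.7  23.1]
clip_mid [463.7, 167.6] 0.56 [555.4 -28.   31. ]
clip_tip_left [142.4, 243.1] 0.97 [376.4 326.4  16.6]
clip_tip_left [467.9, 167.9] 0.86 [556.5 -31.5  33.1]
clip_tip_left [287.7, 278.3] 0.74 [372.8 138.7  22.1]
clip_tip_left [316.5, 168.0] 0.56 [519.3 135.5  36.9]
clip_tip_left [324.7, 166.7] 0.31 [518.3 124.    4.7]
clip_tip_right [323.5, 163.9] 0.91 [521.6 126.1   5.1]
clip_tip_right [473.7, 179.8] 0.63 [544.6 -44.8  28.9]
clip_tip_right [183.6, 256.2] 0.47 [373.9 271.4  22.8]
clip_tip_right [298.8, 287.0] 0.46 [368.9 123.2  31. ]
small_clip_mid [186.1, 94.9] 0.88 [564.6 290.4  26.6]
small_clip_mid [323.2, 163.1] 0.6 [522.8 127.5   4.6]
```

View pics/w1.png

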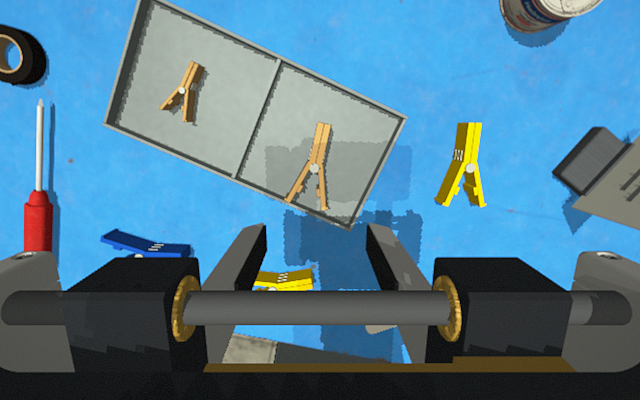

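The large wooden clip lies in the right-hand compartment: jaw tips at (325,123), pivot (315,168), handle ends at (290,205) and (320,208). The handles are near the tray's robot-side wall, so I'll measure the clearance.

```bash
python3 - <<'E'
from h import *
s=env.snapshot("wrist"); 
m=np.ones((400,640),bool); p,uv=pts(s,m)
# tray frame from rim (z ~22)
d=env.silhouettes(s,"tray")[0]; t,_=pts(s,d["pixels"])
rim=t[(t[:,2]>18)&(t[:,2]<27)]; hull=cv2.convexHull(t[(t[:,2]>15)&(t[:,2]<30)][:,:2].astype(np.float32))
print("tray",cv2.minAreaRect(rim[:,:2].astype(np.float32)),np.median(rim[:,2]))
fl=t[t[:,2]<12]; print("floor z",np.median(fl[:,2]))
c=p[(p[:,2]>28)&(p[:,2]<45)&(abs(p[:,0]-520)<70)&(abs(p[:,1]-135)<50)]
np.save("clip.npy",c); print(len(c),np.percentile(c[:,2],[10,50,90]))
# raster top view
g=np.zeros((300,300,3),np.uint8)
q=p[(abs(p[:,0]-520)<75)&(abs(p[:,1]-130)<75)&(p[:,2]<50)]
X=((q[:,1]-55)*2).astype(int);Y=((q[:,0]-445)*2).astype(int)
img=np.zeros((300,300),np.uint8)
for x,y,z in zip(X,Y,q[:,2]): cv2.circle(img,(299-int(np.clip(x,0,299)),299-int(np.clip(y,0,299))),1,int(np.clip(z*6,0,255)),-1)
cv2.imwrite("pics/top.png",cv2.resize(img,(600,600)))
E
```

```text
tray ((554.7523193359375, 214.99594116210938), (309.9954528808594, 150.1737518310547), 78.35309600830078) 22.221364049753646
floor z 4.86463777578183
1209 [33.6165169  34.82118094 36.0065971 ]
```

View pics/top.png

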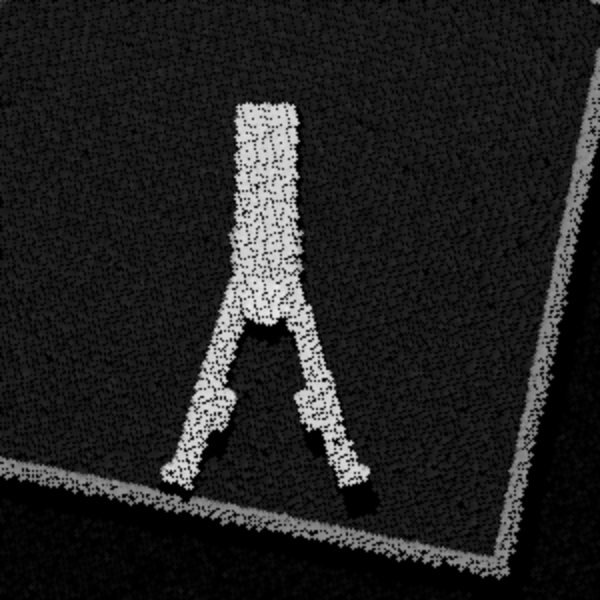

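Top view (4 px/mm): clip shut, tips at (267,103), handle ends at (175,487) and (355,485). That puts the heading at about 0, the pivot near (519.5,138) and the pinch point near (489.5,138.4). The fingers clear the wall by about 7 mm.

{"method": "step_arm", "body": {
  "targets": [0,0,0,6.6,0,0,0,6.6,-0.013,-0.007,0.03,0,0,0,0.03,0,0,0,0,0]
}}

```text
time: 3.17
position: [487.0, 138.0, 140.9]
orientation: [3.14, -0.004, -0.011]
wrist_force: [0.3, -1.2, -1.2]
grip_width: 0.64
finger_force: 0.0
```

{"method": "step_arm", "body": {
  "targets": [0.002,0,0.03,0,0,0,0.03,0,0,0,0.02,0,0,0,0,0,0,0,0,0]
}}

```text
time: 3.58
position: [492.0, 138.3, 66.4]
orientation: [3.141, -0.005, -0.001]
wrist_force: [0.1, -0.6, -0.6]
grip_width: 0.638
finger_force: 0.0
```

{"method": "step_arm", "body": {
  "targets": [-0.001,0,0.015,0,0,0,0.015,0,0,0,0,0,0,0,0,0]
}}

```text
time: 3.92
position: [491.3, 138.5, 37.1]
orientation: [-3.141, 0.005, -0.002]
wrist_force: [0.7, -0.3, 0.5]
grip_width: 0.638
finger_force: 0.0
```

```bash
python3 - <<'E'
from h import *
s=env.snapshot("wrist"); save(s,"w2"); print(env.read_state()["position"])
E
```

```text
[491.53881754 138.56184867  37.39350025]
```

View pics/w2.png

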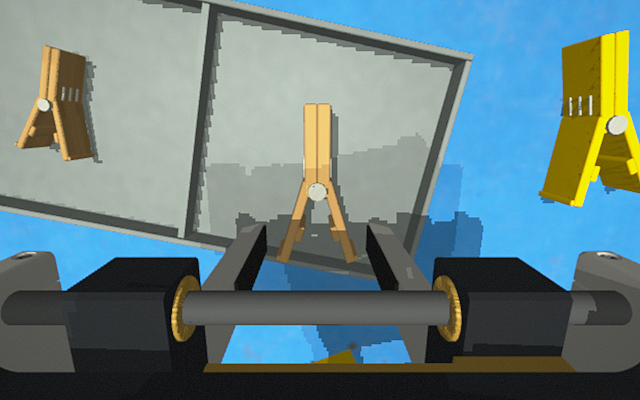

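The clip (pivot at (317,190)) sits centred and straight between the finger tips at (255,230) and (378,230). Next I'll go down and squeeze.

{"method": "step_arm", "body": {
  "targets": [-0.001,0,0.015,0,0,0,0.013,0,0,0,0,0,0,0,0,0]
}}

```text
time: 4.3
position: [490.0, 138.5, 8.6]
orientation: [-3.141, 0.005, -0.001]
wrist_force: [-0.1, 0.6, -0.5]
grip_width: 0.638
finger_force: 0.0
```

{"method": "step_arm", "body": {
  "targets": [0,0,0,0,0,0,0,0,0,0,0,0,0,0,0,0],
  "hand": 0.028,
  "force": 20
}}

```text
time: 4.63
position: [489.9, 138.5, 8.2]
orientation: [-3.141, 0.005, -0.002]
wrist_force: [-1.6, 0.1, 4.8]
grip_width: 0.391
finger_force: 3.7
```

{"method": "step_arm", "body": {
  "targets": [0,0,0,0,0,0,0,0,0,0,0,0,0,0,0,0],
  "hand": 0.01,
  "force": 20
}}

```text
time: 4.97
position: [490.0, 138.5, 8.2]
orientation: [-3.141, 0.006, -0.002]
wrist_force: [-0.6, -0.1, 6.7]
grip_width: 0.203
finger_force: 20.0
```

{"method": "step_arm", "body": {
  "targets": [0,0,-0.012,0,0,0,-0.02,0,0,0,-0.03,0,0,0,-0.03,0,0,0,0,0]
}}

```text
time: 5.38
position: [491.8, 138.9, 104.7]
orientation: [-3.14, 0.005, -0.012]
wrist_force: [-0.1, 0.2, 0.8]
grip_width: 0.205
finger_force: 20.0
```

```bash
python3 - <<'E'
from h import *
s=env.snapshot("wrist"); save(s,"w3"); st=env.read_state(); print(st["position"],st["grip_width"],st["finger_force"],st["wrist_force"])
E
```

```text
[490.80926055 138.65924084 102.02342779] 0.20368717647146592 19.977478981018066 [-1.01154484  0.04540102 -1.31874914]
```

View pics/w3.png

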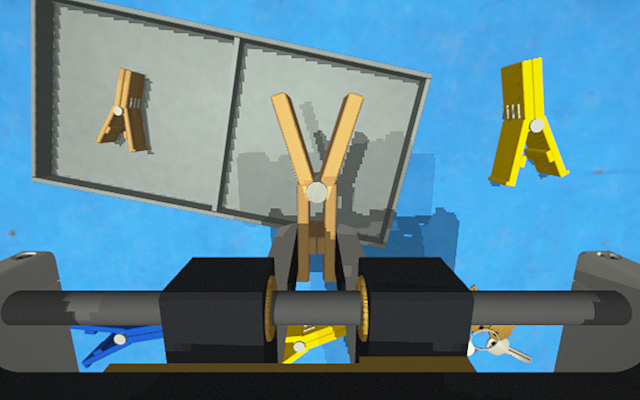

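The clip is held and open wide, with its tips at (280,97) and (357,97) and the pivot at (317,190); the small clip is undisturbed. Next I'll measure the clip in the tool frame.

```bash
cat > held.py <<'E'
from h import *
def held(s):
    st=env.read_state(); T=rot(st["orientation"]); p,_=pts(s,np.ones((400,640),bool)); o=np.array(st["position"])
    t=(p-o)@T
    return t,T,o
E
python3 - <<'E'
from held import *
s=env.snapshot("wrist"); t,T,o=held(s)
c=t[(t[:,0]>8)&(t[:,0]<100)&(abs(t[:,1])<40)&(t[:,2]>-60)&(t[:,2]<15)]
print(len(c),np.percentile(c,[1,50,99],axis=0).round(1))
top=c[c[:,2]<np.percentile(c[:,2],50)+4]
A=np.c_[top[:,:2],np.ones(len(top))]; print("plane",np.linalg.lstsq(A,top[:,2],rcond=None)[0])
for x in range(10,90,6):
    b=top[abs(top[:,0]-x)<2]
    if len(b): l=b[b[:,1]<0,1];r=b[b[:,1]>=0,1]; print(x,[np.percentile(k,[2,98]).round(1).tolist() if len(k)>3 else None for k in(l,r)],np.median(b[:,2]).round(1))
E
```

```text
7491 [[  8.7 -20.9 -58.3]
 [ 37.1  -0.1 -28.5]
 [ 80.8  20.5  -2.7]]
plane [ 1.69875742e-01  2.42968050e-03 -3.85842090e+01]
10 [[-21.7, -1.1], [1.5, 21.1]] -40.6
16 [[-9.9, -4.2], [4.0, 9.7]] -28.5
22 [[-9.8, -4.2], [4.0, 9.7]] -28.4
28 [[-9.7, -4.1], [4.0, 9.5]] -28.5
34 [[-9.6, -0.1], [0.4, 9.4]] -29.6
40 [[-9.5, -0.1], [0.4, 9.3]] -28.9
46 [[-11.4, -3.4], [3.2, 11.2]] -28.4
52 [[-13.0, -5.0], [5.2, 13.1]] -28.5
58 [[-14.8, -6.9], [7.1, 15.0]] -28.5
64 [[-16.7, -8.8], [9.0, 16.7]] -28.5
70 [[-18.5, -10.6], [10.8, 18.9]] -28.4
76 [[-20.4, -12.5], [12.7, 20.5]] -28.5
82 [[-20.9, -14.1], [14.3, 20.7]] -28.1
```

{"method": "step_arm", "body": {
  "targets": [-0.01,0.035,-0.02,4.6,-0.01,0.035,-0.02,4.6,-0.01,0.035,-0.01,4.6,-0.01,0.035,0,4.6,-0.01,0.035,0,4.6]
}}

```text
time: 5.9
position: [410.9, -26.3, 148.6]
orientation: [3.076, -0.638, -0.002]
wrist_force: [1.0, -0.5, -1.2]
grip_width: 0.209
finger_force: 20.0
```

{"method": "step_arm", "body": {
  "targets": [0.01,0.03,0.01,0,0.015,0.03,0.02,0,0.02,0.029,0.02,0,0.02,0,0.015,0,0,0,0,0]
}}

```text
time: 6.32
position: [436.3, -134.0, 80.3]
orientation: [-3.075, 0.636, 0.009]
wrist_force: [0.2, -0.6, -0.9]
grip_width: 0.204
finger_force: 20.0
```

{"method": "step_arm", "body": {
  "targets": [0,0,0,0,0,0,0,0]
}}

```text
time: 6.48
position: [436.1, -131.9, 83.9]
orientation: [-3.077, 0.631, 0.003]
wrist_force: [-0.1, 0.1, -0.1]
grip_width: 0.208
finger_force: 20.0
```

```bash
cat > look.py <<'E'
from held import *
import sys
s=env.snapshot("wrist"); save(s,sys.argv[1]); t,T,o=held(s); print(o,T[:,0])
st=env.read_state(); print(st["grip_width"],st["finger_force"])
S=env.silhouettes(s,"sign")
for d in S[:1]:
    p,uv=pts(s,d["pixels"]); q=(p-o)@T; k=(p[:,2]>30)&(p[:,2]<175)
    c=q[k]; print(len(c),round(d["score"],2))
    l=cv2.fitLine(c[:,:2].astype(np.float32),cv2.DIST_HUBER,0,.01,.01).ravel(); print("tool frame line",l,"angle deg",np.degrees(np.arctan(l[1]/l[0])))
    for z in (60,80,93,110,130,150,164):
        b=q[abs(p[:,2]-z)<6]
        if len(b)>5: i=np.argsort(b[:,0])[:5]; print(z,len(b),b[i].mean(0).round(1))
E
python3 look.py w4
python3 - <<'E'
from held import *
for n in ["scene"]:
    st=env.read_state(); T=rot(st["orientation"]); p=np.load(n+"_sign.npy")
    c=p[(p[:,2]>40)&(p[:,2]<150)]; q=(c-st["position"])@T
    print(n,q[np.argsort(q[:,0])[:15]].mean(0)); l=cv2.fitLine(q[:,:2].astype(np.float32),cv2.DIST_HUBER,0,.01,.01).ravel(); print(l)
E
```

```text
[ 436.34714337 -131.79856557   84.43956763] [ 9.19445600e-01 -3.93216887e-01 -5.17637417e-04]
0.20888420842839037 19.977521002292633
356 0.97
tool frame line [3.3403933e-02 9.9944192e-01 1.1063838e+02 1.7091033e-01] angle deg 88.08573
60 20 [1.104e+02 1.000e-01 2.400e+01]
80 32 [110.3   0.2   3.7]
93 37 [110.3   0.   -8.4]
110 55 [110.2  -0.2 -27. ]
130 88 [110.1  -0.  -48.9]
scene [110.34527624   2.49319305  -6.08178163]
[ 9.9999654e-01 -2.6202793e-03  1.6253534e+02  2.8235812e+00]
```

View pics/w4.png

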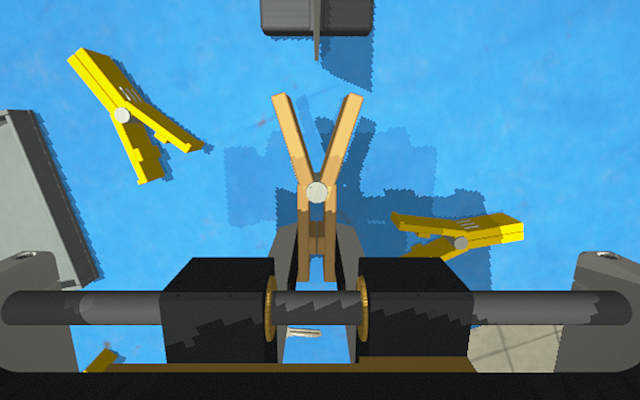

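The card edge (dark sliver at (317,55)) lies dead ahead of the V between the jaws, with tips at (280,97) and (357,97). In the tool frame it is at x=110.3, y=0, so I need to go forward about 51 mm and down 4 mm.

{"method": "step_arm", "body": {
  "targets": [0.01,0,0.004,0,0.01,0,0,0,0.006,0,0,0,0,0,0,0,0,0,0,0]
}}

```text
time: 7.0
position: [460.5, -142.3, 80.7]
orientation: [3.078, -0.631, 0.0]
wrist_force: [-0.5, 0.0, 0.0]
grip_width: 0.208
finger_force: 20.0
```

{"method": "step_arm", "body": {
  "targets": [0.007,0,0,0,0.007,0,0,0,0.006,0,0,0,0.005,0,0,0,0,0,0,0]
}}

```text
time: 7.42
position: [484.4, -152.9, 80.4]
orientation: [3.077, -0.632, 0.0]
wrist_force: [0.0, 0.4, -0.8]
grip_width: 0.205
finger_force: 20.0
```

{"method": "step_arm", "body": {
  "targets": [0,0,0,0,0,0,0,0,0,0,0,0]
}}

```text
time: 7.67
position: [483.5, -152.5, 80.4]
orientation: [-3.077, 0.632, 0.0]
wrist_force: [-0.4, -0.2, 0.5]
grip_width: 0.202
finger_force: 20.0
```

```bash
python3 look.py w5; python3 - <<'E'
from held import *
s=env.snapshot("side"); save(s,"side2",(220,80,420,230))
s=env.snapshot("wrist"); t,T,o=held(s)
c=t[(t[:,0]>12)&(t[:,0]<100)&(abs(t[:,1])<40)&(t[:,2]>-34)&(t[:,2]<-22)]
for x in (52,58,64,70):
    b=c[abs(c[:,0]-x)<2]; l=b[b[:,1]<0,1];r=b[b[:,1]>=0,1]; print(x,[np.percentile(k,[2,98]).round(1).tolist() for k in(l,r)],np.median(b[:,2]).round(1))
E
```

```text
[ 483.47507044 -152.48179688   80.44042841] [ 9.19132968e-01 -3.93947424e-01 -1.19916582e-04]
0.20752040937908633 19.97753620147705
1745 0.84
tool frame line [ 9.9999952e-01  9.8120165e-04  8.0380005e+01 -1.9385302e-01] angle deg 0.056218717
110 14 [ 78.   21.5 -25.8]
130 17 [106.2  -2.5 -52.4]
164 1614 [ 59.1  -0.2 -87.9]
52 [[-13.2, -5.3], [5.5, 13.5]] -26.5
58 [[-14.9, -7.1], [7.4, 15.5]] -26.3
64 [[-16.8, -8.9], [9.3, 17.4]] -26.3
70 [[-18.7, -10.8], [11.4, 19.1]] -26.4
```

View pics/w5.png

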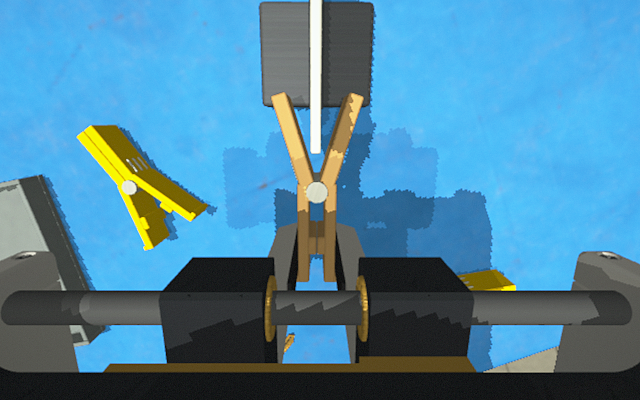

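View pics/side2.png

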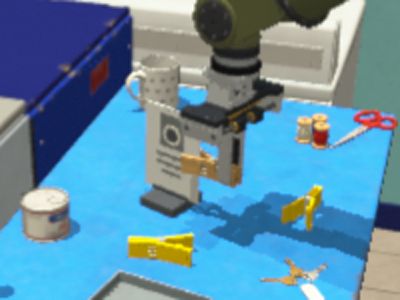

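The card edge stands centred between the open jaws, clear by about 6 mm on each side. The edge is at tool x≈59, against tips at 83 and pivot at 36; the clip's mid-height is about 92–93 mm.

```bash
python3 -c "
from plant import env
print(env.hand_in())"
```

```text
the job is handed in; nothing more can be done
None
```

The job is handed in: the larger clip is held squeezed open and level at the card's near edge, at about half height (92–93 mm), with the edge half-way down the jaws and about 6 mm clear of each; the small clip was not touched.

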